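# Set a flatted drum shaft flat-up in a V-block

### The job

Take the shaft with the flatted drum off its wooden rest and lay it in the notches of the metal V-block, collar and drum outside the block, without turning its flat upward yet, and let go. Then take it again and roll it in the notches until the flat of the drum faces straight up, with the thin collar pushed up against the end of the block, and leave it lying there by itself. Leave the cassette, the screwdriver and the splicing block where they are, and do not let the shaft fall to the desk.

Things in the scene. Friction and masses are not known exactly. Their poses are not given: they have to be found in the camera images.
- shaft: Loose aluminium shaft, 24 mm diameter, 190 mm long, about 0.3 kg, lying level on the rest. Origin on its axis near the centre of mass, x along it (its y and z do not tell where the flat is). Plain round middle from x = -53 to +66 mm, to be gripped. Held across it, shaft and drum roll together as the gripper tilts about the shaft axis; let go, they stay as they are.
- flat (a point): Middle of the one flat of the drum, on its surface: 83 mm along the shaft's +x, 13 mm off the axis. x along the shaft, z square out of the flat. At the start z points straight down or up to 80 degrees to either side of down. The drum, 36 mm in diameter, is clamped fast on the shaft from x = 66 to 102 mm and does not turn on it; the flat is 25 mm wide.
- collar_face (a point): Centre of the inner face of the plain round collar, on the shaft axis at x = -53 mm. The collar, 36 mm in diameter, lies from x = -61 to -53 mm; then a 24 mm stub to -81 and a 14 mm pilot pin to -87 mm. With this face against an end of the V-block the shaft's origin is at point vblock_seat.
- vblock: V-block fixed to the desk: dark base plate 116 x 84 x 14 mm (4 mm screw heads on it), two steel uprights 62 mm wide, tops 64 mm above the desk, each from 35 to 53 mm either side of the middle, 70 mm clear between them for fingers. Each has a 90 degree notch 42 mm wide at the top. Origin on the desk under the middle, x along the notches, z up. Both ends alike: the shaft may lie either way round.
- vblock_seat (a point): Point on the axis of a shaft lying in the notches, midway between the uprights, 60 mm above the desk. The outer end faces of the uprights are 53 mm either side of it.
- rest: Wooden rest fixed to the desk, where the shaft starts: base 110 x 60 x 10 mm, two notched uprights 48 mm wide, tops 48 mm above the desk, each from 37 to 49 mm either side of the middle. It carries the shaft's axis 45 mm above the desk. Origin on the desk under the middle, x along the notches, z up. It stands to the right of the V-block (towards -y).
- cassette: Bystander: cassette in its case with a blue marbled card, 69 x 108 x 17 mm, lying on the desk near its front edge, left of the V-block; origin under its middle.
- screwdriver: Bystander: screwdriver with a red handle, 16 x 148 x 14 mm, lying near the front edge of the desk; origin under its middle, y along it.
- splicing_block: Bystander: narrow pale metal splicing block, 26 x 115 x 13 mm, lying beyond V-block and rest, between them; origin under its middle, y along it.

How it is judged:
On the way:
1. the shaft lies in both notches of the V-block, let go, its flat still facing well away from up (distance between shaft and vblock_seat below 0.025 m and z of shaft in the frame of vblock_seat below 0.003 m and angle between the x axis of shaft and the x axis of vblock, either way round below 0.06 rad and angle between flat's own z axis and vertical above 1.2 rad and contact force between the fingers and shaft below 0.3 N), for 0.2 s.
At the end, for the whole second after the job is handed in: The shaft lies released and at rest in both notches of the V-block (axis within 3 degrees of the notches), its flat facing up within 6 degrees, the collar against the end of the block (gap under 3.5 mm) (distance between shaft and vblock_seat below 0.0035 m and angle between the x axis of shaft and the x axis of vblock, either way round below 0.05 rad and angle between flat's own z axis and vertical below 0.105 rad and linear speed of shaft below 0.01 m/s); the robot touches nothing.
It fails at once if the shaft drops to the desk (height (world z) of shaft below 0.03 m).
It fails at once if a bystander is shifted by more than 25 mm (distance of any of cassette, screwdriver, splicing_block from where it was at the start of the episode above 0.025 m).
It also fails if it takes over 72 s, if anything falls off the work surface, if the arm or the gripper's body presses on something with over 40 N, if the wrist force passes 120 N, or if a joint passes its speed limit or range.

### The arm

A 7-joint arm with a two-finger parallel gripper is mounted at the origin on a cart in front of the work surface, level with it; the furniture and walls round the work are solid. World frame = base frame: x ahead of the robot, y to its left, z up, the work surface at z = 0. Lengths are in m, angles in rad, forces in N, time in s.
With the tool pointing down it reaches from about 0.425 to 0.875 m from the base axis. Payload 4.7 kg.
Tool frame: the origin (TCP) lies at the very end of the fingers, on their centre line; the grasp point (between the pads) lies 19 mm behind it; z points along the fingers, y is the line along which they close (so a half turn about z gives the same grasp; the last joint's range is limited). The gripper opens to 87 mm and grips with 3 to 60 N. Pads are 19 mm wide; open, the fingers measure 117 mm over their backs; the gripper's body (75 mm by 190 mm) begins 51 mm behind the grasp point.
Start: joints at [-1.225, 0.321, -0.07, 1.45, 0.023, 1.371, -0.057], TCP at [0.212, 0.615, 0.223] pointing down, gripper open.
Joint ranges: [-2.86, 2.86], [-0.3, 2.09], [-1.38, 1.24], [0.06, 2.45], [-1.56, 4.7], [0.09, 2.05], [-2.69, 2.69]. Speed limits (rad/s): [2.57, 2.57, 3.14, 3.14, 3.14, 3.14, 3.14].

### API

Orientations are given as a rotation vector (axis times angle).
In Python, from bench import get_state, get_image, get_calibration, close_job gives the robot as it stands.
- The arm moves only by the shell command python3 -m crank 'ROWS' [FORCE]. ROWS is JSON, a list of rows, each a list of 5 numbers: the opening, from 0 (shut) to 1 (fully open), then the shift along the world's x, y, z in units of 0.2 m (1.0 is 0.2 m), then the turn about the world's z in units of 2 pi rad (1.0 is 2 pi rad). A call has 1 to 5 rows; each row is the pose to reach, as a shift and turn from the pose commanded when the call began, turning the shorter way round; what a row does not reach only later rows make up. A row lasts 1/8 s, in which the tool goes at most 62.5 mm and 10.7 degrees, less where a joint would pass 70% of its speed; a pose out of reach is approached as far as the arm can. A call with a number of a shift or a turn outside -1 to 1 is refused whole. A call with a gripper value outside its range is refused whole. The fingers move at their own pace and stop on an object; FORCE is the grip in N (left out, the last holds). Time passes only in rows, so rows that repeat a pose let the fingers close. It gives the time, the measured TCP pose, the force, the opening and the grip force at its end, in the units of the state.
- get_state(): the state, without advancing time (a new reading comes with each control period).
- get_image(name): name is "side" or "top" or "wrist"; returns the picture (400x640x3 uint8, red, green, blue); there is no depth.
- get_calibration(name): a dict with "fovy" (degrees; the focal length in pixels is half the picture's height over the tangent of half this angle, whatever the lens; pixels are square), "cx", "cy" (the principal point, pixels), "R" (3x3) and "t" (3): a world point X has camera coordinates R X + t. Camera axes: x right, y down, z forward; pixel columns grow to the right and rows downward; lengths in m; the calibration is good to about 2 mm. A picture is of the moment at which its call begins: read the wrist's pose just before it. get_calibration takes no time and is no camera call; for the wrist camera it gives the pose at the moment of the call.
- close_job(): hands the job in; it is judged then, once.
The state is a dict: "time": time; "joint_positions": joint angles; "qd": joint speeds; "joint_torque": joint torques, N m; "position": TCP position; "tool_rot": TCP orientation; "ft_force": force on the tool from outside, world axes, zero at the start; "torque": the same for the moment, N m; "grip_width": opening from 0.0 (shut) to 1.0 (fully open); "grip_force": force on a finger pad.
Only numpy, scipy, OpenCV 4.12 (cv2) and the standard library are available. Lean on these libraries where they do the work, as an engineer would, in place of code of your own. Each camera call takes 0.05 s, during which the arm holds its last target. There are 200 camera calls.

## Working session

There is one attempt and no reset: what is moved stays moved. The work goes in short steps, Python scripts to look and compute and a shell command to move; the robot and the scene stay as the last step left them, time stands still between calls to the robot, and variables do not carry over. Pictures are saved under pics/ and viewed, at most 10 in all, crops included, and the job is handed in when it is done.

```bash
mkdir -p pics; ls; cat > h.py <<'E'
import numpy as np,cv2
from bench import *
def K(c,shape=(400,640)):
    f=shape[0]/2/np.tan(np.radians(c['fovy'])/2); return f
def ray(c,u,v):
    f=K(c);R=np.array(c['R']);t=np.array(c['t'])
    d=R.T@np.array([(u-c['cx'])/f,(v-c['cy'])/f,1]); return -R.T@t,d/np.linalg.norm(d)
def onplane(c,u,v,z):
    o,d=ray(c,u,v); return o+d*(z-o[2])/d[2]
def proj(c,X):
    p=np.array(c['R'])@np.array(X)+np.array(c['t']); return p[:2]/p[2]*K(c)+[c['cx'],c['cy']]
def tri(obs):
    A=np.zeros((3,3));b=np.zeros(3)
    rs=[ray(c,u,v) for c,u,v in obs]
    for o,d in rs:
        P=np.eye(3)-np.outer(d,d);A+=P;b+=P@o
    X=np.linalg.solve(A,b); return X,[np.linalg.norm((np.eye(3)-np.outer(d,d))@(X-o)) for o,d in rs]
def snap(n,tag):
    c=get_calibration(n);im=get_image(n);np.save(f'pics/{tag}.npy',im);cv2.imwrite(f'pics/{tag}.png',im[:,:,::-1]);return im,c
E
python3 - <<'E'
from h import *
for n in('top','side'):
    im,c=snap(n,n+'0'); print(n,np.round(-np.array(c['R']).T@c['t'],3),np.round(c['R'],2).tolist(),c['fovy'],c['cx'],c['cy'])
E
```

```text
pics
top [ 0.376 -0.084  0.954] [[-0.01, -1.0, -0.0], [-0.99, 0.01, -0.16], [0.16, 0.0, -0.99]] 53.108444922594515 317.79082838551017 197.44863410295767
side [ 0.468 -1.114  0.569] [[1.0, -0.03, -0.0], [-0.02, -0.43, -0.9], [0.03, 0.9, -0.43]] 46.03833272172086 322.46429629464023 199.31883784980246
```

View pics/top0.png

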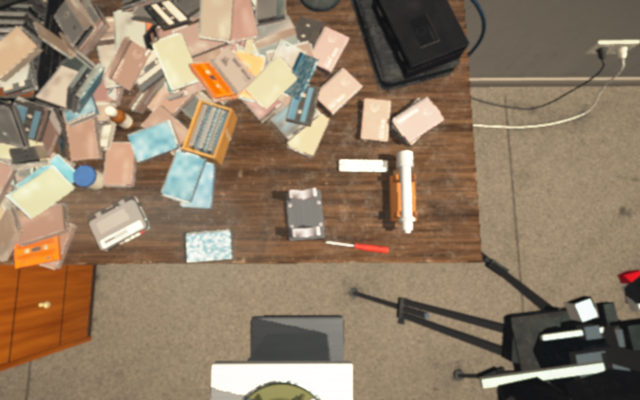

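View pics/side0.png

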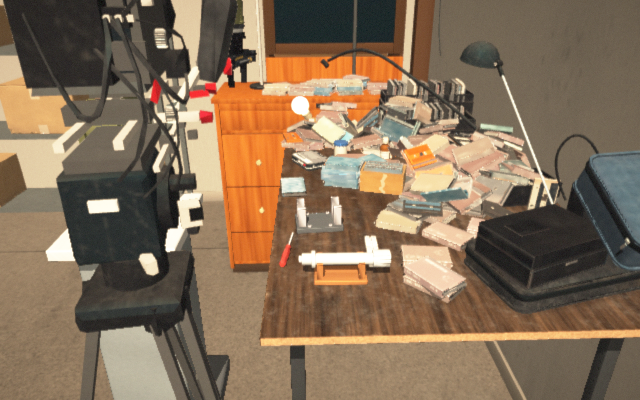

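```bash
python3 - <<'E'
from h import *
t=np.load('pics/top0.npy');s=np.load('pics/side0.npy')
a=cv2.resize(t[140:250,270:430],None,fx=5,fy=5,interpolation=cv2.INTER_CUBIC)
b=cv2.resize(s[190:290,275:405],None,fx=6,fy=6,interpolation=cv2.INTER_CUBIC)
cv2.imwrite('pics/ta.png',a[:,:,::-1]);cv2.imwrite('pics/sb.png',b[:,:,::-1])
E
```

```text
(no output)
```

View pics/ta.png

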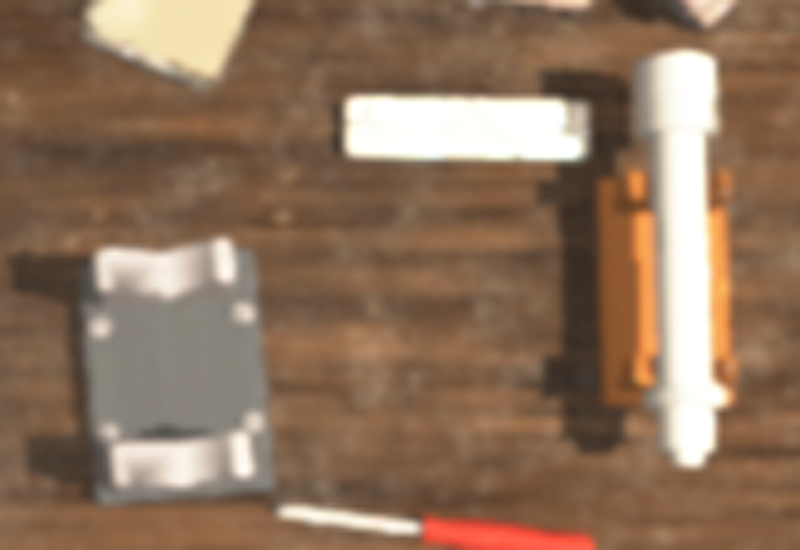

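View pics/sb.png

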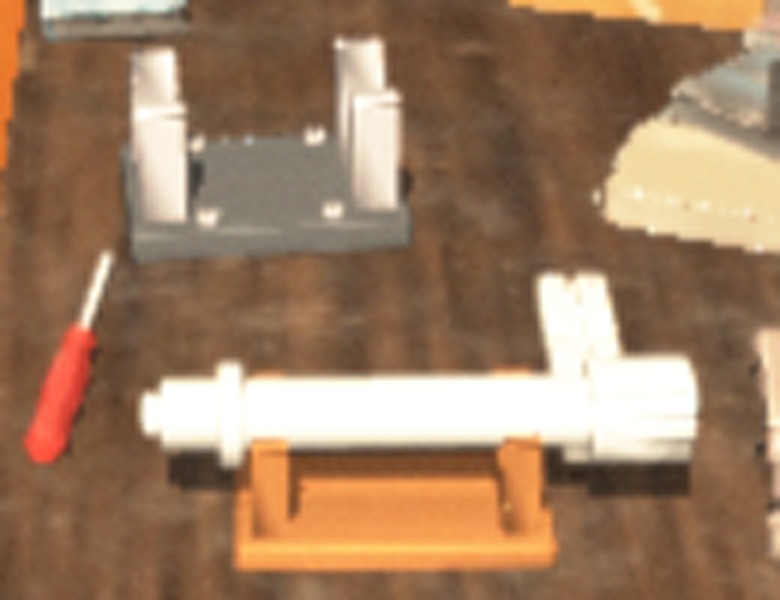

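```bash
python3 - <<'E'
from h import *
ct,cs=get_calibration('top'),get_calibration('side')
T=lambda u,v:(ct,270+(u+.5)/5-.5,140+(v+.5)/5-.5)
S=lambda u,v:(cs,275+(u+.5)/6-.5,190+(v+.5)/6-.5)
for n,a,b in[('pin',(690,466),(143,413)),('collar',(688,397),(230,415)),('drumin',(682,132),(588,410)),('drumend',(677,52),(693,408))]:
    X,r=tri([T(*a),S(*b)]);print(n,X.round(4),np.round(r,4))
B=np.array([onplane(*T(*p),.014) for p in[(84,262),(257,250),(271,488),(98,503)]]);print(B.round(4),B.mean(0).round(4))
print(np.linalg.norm(B[0]-B[1]),np.linalg.norm(B[1]-B[2]))
U=np.array([onplane(*T(*p),.064) for p in[(96,250),(233,238),(255,475),(115,486)]]);print(U.round(4),U.mean(0).round(4))
W=[onplane(*T(*p),.010) for p in[(600,180),(604,402)]];print(np.round(W,4))
# heights: upright tops in two views: far upright left/right, near
for a,b in[((96,250),(340,40)),((233,238),(400,92)),((115,440),(180,50)),((255,432),(186,105))]:
    X,r=tri([T(*a),S(*b)]);print(X.round(4),np.round(r,4))
E
```

```text
pin [ 0.4413 -0.2863  0.0448] [0.0001 0.0001]
collar [ 0.472  -0.2869  0.0438] [0.0009 0.0009]
drumin [ 0.5957 -0.2891  0.0444] [0.0013 0.0013]
drumend [ 0.6332 -0.2883  0.0442] [0.0023 0.0023]
[[ 0.5425 -0.0082  0.014 ]
 [ 0.5478 -0.0907  0.014 ]
 [ 0.4345 -0.0965  0.014 ]
 [ 0.428  -0.0155  0.014 ]] [ 0.4882 -0.0527  0.014 ]
0.08276267924199188 0.11350534778183706
[[ 0.5392 -0.0176  0.064 ]
 [ 0.5443 -0.0796  0.064 ]
 [ 0.4372 -0.0888  0.064 ]
 [ 0.4327 -0.0266  0.064 ]] [ 0.4883 -0.0531  0.064 ]
[[ 0.5818 -0.2564  0.01  ]
 [ 0.4744 -0.2546  0.01  ]]
[ 0.5304 -0.0179  0.0623] [0.0089 0.0089]
[ 0.5436 -0.0796  0.0654] [0.0004 0.0004]
[ 0.4533 -0.0264  0.061 ] [0.0001 0.0001]
[ 0.4561 -0.0889  0.0657] [0.0001 0.0001]
```

```bash
python3 -m crank '[[1,0.3,-0.3,0,0],[1,0.6,-0.6,0,0],[1,0.9,-0.9,0,0],[1,1,-1,0,0],[1,1,-1,0,0]]'; python3 - <<'E'
from h import *
from scipy.spatial.transform import Rotation as R
s=get_state();print(s['time'],s['position'],R.from_rotvec(s['tool_rot']).as_matrix().round(3).tolist(),s['ft_force'])
c=get_calibration('wrist');print(c['fovy'],np.round(c['R'],2).tolist(),-np.array(c['R']).T@c['t'])
E
```

```text
time: 0.72
position: [0.4148, 0.4106, 0.2223]
tool_rot: [0.527, 3.096, -0.002]
ft_force: [-0.1, 0.8, 0.7]
grip_width: 1.001
grip_force: 0.0
0.725 [0.41483285 0.4106189  0.22231677] [[-0.944, 0.331, 0.001], [0.331, 0.944, -0.001], [-0.001, -0.001, -1.0]] [-0.11309793  0.79911331  0.7101964 ]
60.31777666731009 [[0.33, 0.94, -0.0], [0.91, -0.32, 0.28], [0.27, -0.09, -0.96]] [0.34177621 0.43579467 0.38407866]
```

```bash
python3 -m crank '[[1,0,-0.3,0,0.02],[1,0,-0.6,0,0.052],[1,0,-0.9,0,0.052],[1,0,-1,0,0.052],[1,0,-1,0,0.052]]' >/dev/null; python3 -m crank '[[1,0.1,-0.3,0,0],[1,0.1,-0.6,0,0],[1,0.1,-0.9,0,0],[1,0.1,-1,0,0],[1,0.1,-1,0,0]]'; python3 - <<'E'
from h import *
im,c=snap('wrist','w1');np.save('pics/w1c.npy',c,allow_pickle=True)
print(proj(c,[.488,-.053,.06]))
E
```

```text
time: 1.98
position: [0.4324, 0.0153, 0.2227]
tool_rot: [0.009, 3.141, 0.001]
ft_force: [1.3, -0.9, -0.9]
grip_width: 0.999
grip_force: 0.0
[255.84221481 238.84373043]
```

View pics/w1.png

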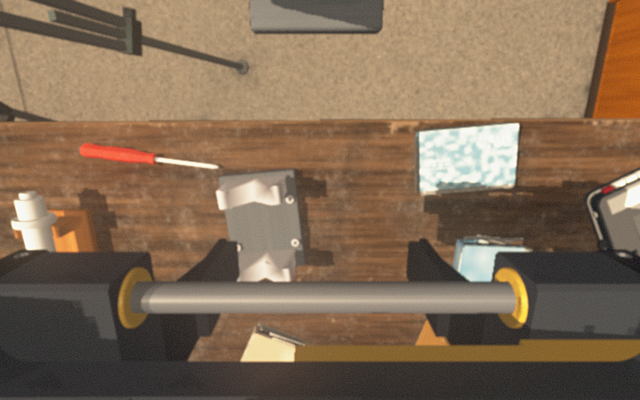

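```bash
python3 - <<'E'
from h import *
im=np.load('pics/w1.npy');c=np.load('pics/w1c.npy',allow_pickle=True).item()
def edge(im,c,rows,lo,hi,z,name,last=True):
    sat=cv2.cvtColor(im,cv2.COLOR_RGB2HSV)[:,:,1].astype(float)
    P=[]
    for v in rows:
        r=sat[v,lo:hi];d=np.diff(cv2.GaussianBlur(r[None],(5,1),0)[0]);i=(np.argmax(d) if last else np.argmin(d))
        P.append(onplane(c,lo+i+.5,v,z)[:2])
    P=np.array(P);k=np.polyfit(P[:,0],P[:,1],1)
    for _ in range(3):
        r=abs(P[:,1]-np.polyval(k,P[:,0]));P=P[r<max(.0015,np.median(r)*1.5)];k=np.polyfit(P[:,0],P[:,1],1)
    print(name,'slope',k[0].round(4),'y at x=.4885:',np.polyval(k,.4885).round(4),len(P))
edge(im,c,range(178,240),285,320,.014,'wrist left')
edge(im,c,range(205,240),210,245,.014,'wrist right',False)
t=np.load('pics/top0.npy');ct=get_calibration('top')
edge(t,ct,range(194,236),278,296,.014,'top left',False)
edge(t,ct,range(194,236),315,332,.014,'top right')
E
```

```text
wrist left slope 0.0842 y at x=.4885: -0.0101 62
wrist right slope 0.0994 y at x=.4885: -0.0951 24
top left slope 0.0692 y at x=.4885: -0.0083 33
top right slope 0.0841 y at x=.4885: -0.0948 40
```

```bash
python3 -m crank '[[1,0.25,-0.3,0,0],[1,0.45,-0.6,0,0],[1,0.48,-0.9,0,0],[1,0.48,-1,0,0],[1,0.48,-1,0,0]]' >/dev/null; python3 -m crank '[[1,0,-0.25,0,0],[1,0,-0.5,0,0],[1,0,-0.52,0,0],[1,0,-0.52,0,0]]'; python3 - <<'E'
from h import *
im,c=snap('wrist','w2');np.save('pics/w2c.npy',c,allow_pickle=True)
E
```

```text
time: 3.15
position: [0.5292, -0.2865, 0.2218]
tool_rot: [-0.003, -3.141, -0.003]
ft_force: [0.5, 1.2, 0.4]
grip_width: 0.999
grip_force: 0.0
```

View pics/w2.png

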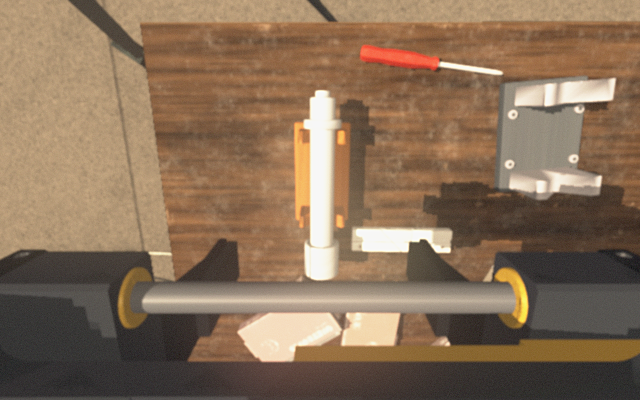

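```bash
python3 - <<'E'
from h import *
c=np.load('pics/w2c.npy',allow_pickle=True).item();ct=get_calibration('top')
P=np.array([onplane(c,*p,.018)[:2] for p in[(513,114.5),(579.5,108.5),(573.5,158.5),(509.5,164)]]);print(P.round(4),P.mean(0).round(4))
d=P[2]+P[3]-P[0]-P[1];print('slope',d[1]/d[0]);d=P[1]+P[2]-P[0]-P[3];print(-d[0]/d[1])
print(onplane(c,322,96,.045),onplane(c,322,124,.045),onplane(c,321,244,.045))
T=lambda u,v:(ct,270+(u+.5)/5-.5,140+(v+.5)/5-.5)
print(tri([T(690,466),(c,321.5,93)]),tri([T(686,397),(c,322,124)]))
E
```

```text
[[ 0.4646 -0.09  ]
 [ 0.4587 -0.0225]
 [ 0.5103 -0.0182]
 [ 0.5161 -0.0858]] [ 0.4874 -0.0541]
slope 0.08208164195204586
0.08611624867661974
[ 0.44645336 -0.28687208  0.045     ] [ 0.47215538 -0.28692665  0.045     ] [ 0.59664986 -0.28825336  0.045     ]
(array([ 0.44275794, -0.28768833,  0.03681177]), [np.float64(0.0008801497626559245), np.float64(0.000880149762655928)]) (array([ 0.47286322, -0.2868315 ,  0.04035518]), [np.float64(0.0004404351613619126), np.float64(0.0004404351613618985)])
```

```bash
python3 -m crank '[[1,0,-0.005,-0.3,-0.0015],[1,0,-0.005,-0.6,-0.0015],[1,0,-0.005,-0.85,-0.0015],[1,0,-0.005,-0.97,-0.0015],[1,0,-0.005,-0.97,-0.0015]]' 20; python3 -m crank '[[0,0,0,0,0],[0,0,0,0,0],[0,0,0,0,0],[0,0,0,0,0],[0,0,0,0,0]]' 20
```

```text
time: 3.82
position: [0.5273, -0.2867, 0.0264]
tool_rot: [-0.017, -3.138, -0.005]
ft_force: [0.2, 0.3, 0.4]
grip_width: 0.999
grip_force: 0.0
time: 4.45
position: [0.5278, -0.2905, 0.0288]
tool_rot: [0.023, 3.141, 0.0]
ft_force: [-0.6, -0.3, -0.5]
grip_width: 0.518
grip_force: 0.0
```

```bash
python3 -m crank '[[0,0,0,0,0],[0,0,0,0,0],[0,0,0,0,0],[0,0,0,0,0],[0,0,0,0,0]]' 20
```

```text
time: 5.08
position: [0.5278, -0.2869, 0.0283]
tool_rot: [-0.02, -3.14, -0.009]
ft_force: [-1.6, 6.4, 3.3]
grip_width: 0.27
grip_force: 20.0
```

```bash
python3 -m crank '[[0,0,0,0.2,0],[0,0,0,0.4,0],[0,-0.12,0.3,0.4,0.0075],[0,-0.24,0.6,0.4,0.0151],[0,-0.24,0.84,0.4,0.0151]]' 20; python3 -m crank '[[0,0,0.17,0,0],[0,0,0.33,0,0],[0,0,0.33,0,0],[0,0,0.33,0,0]]' 20
python3 - <<'E'
from h import *
im,c=snap('top','t3');im2,c2=snap('side','s3')
a=cv2.resize(im[170:260,260:360],None,fx=4,fy=4,interpolation=cv2.INTER_CUBIC)
b=cv2.resize(im2[150:250,270:370],None,fx=4,fy=4,interpolation=cv2.INTER_CUBIC)
cv2.imwrite('pics/v3.png',np.hstack([cv2.copyMakeBorder(a,0,40,0,0,0),b])[:,:,::-1])
E
```

```text
time: 5.7
position: [0.4772, -0.1206, 0.1077]
tool_rot: [0.126, -3.137, -0.003]
ft_force: [0.2, 0.3, -2.9]
grip_width: 0.27
grip_force: 20.0
time: 6.2
position: [0.4793, -0.0572, 0.1082]
tool_rot: [0.126, -3.138, 0.001]
ft_force: [-0.3, -0.3, -2.8]
grip_width: 0.27
grip_force: 20.0
```

View pics/v3.png

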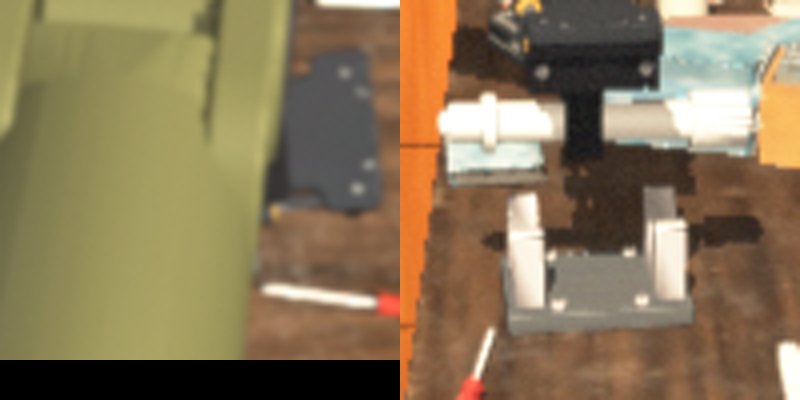

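```bash
python3 -m crank '[[0,0,0.012,-0.1,0],[0,0,0.012,-0.2,0],[0,0,0.012,-0.28,0],[0,0,0.012,-0.32,0],[0,0,0.012,-0.32,0]]' 20
```

```text
time: 6.92
position: [0.4796, -0.0542, 0.0444]
tool_rot: [0.126, -3.138, -0.0]
ft_force: [-0.2, 0.4, -1.3]
grip_width: 0.265
grip_force: 20.0
```

```bash
python3 -m crank '[[0,0,0,-0.005,0],[0.6,0,0,-0.005,0],[0.6,0,0,-0.005,0],[0.6,0,0,-0.005,0],[0.6,0,0,-0.005,0]]' 20;python3 -m crank '[[0.8,0,0,0,0],[0.8,0,0,0.15,0],[0.8,0,0,0.4,0],[0.8,0,0,0.6,0],[0.8,0,0,0.6,0]]' 
python3 - <<'E'
from h import *
im2,c2=snap('side','s4');w,cw=snap('wrist','w4');np.save('pics/w4c.npy',cw,allow_pickle=True)
b=cv2.resize(im2[160:250,285:375],None,fx=5,fy=5,interpolation=cv2.INTER_CUBIC)
w=cv2.resize(w[100:330,200:440],(470,450),interpolation=cv2.INTER_CUBIC)
cv2.imwrite('pics/v4.png',np.hstack([b,w])[:,:800,::-1])
E
```

```text
time: 7.55
position: [0.48, -0.0541, 0.0438]
tool_rot: [-0.126, 3.138, 0.0]
ft_force: [0.1, 0.6, -0.4]
grip_width: 0.577
grip_force: 0.0
time: 8.18
position: [0.4822, -0.0541, 0.1668]
tool_rot: [-0.126, 3.132, 0.002]
ft_force: [-0.6, -0.5, -1.1]
grip_width: 0.801
grip_force: 0.0
```

View pics/v4.png

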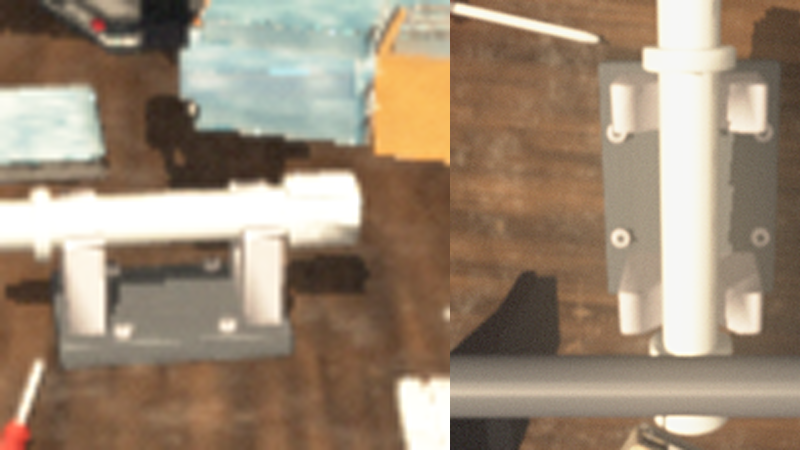

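```bash
python3 -m crank '[[0,0.045,-0.06,0,0],[0,0.045,-0.06,0,0],[0,0.045,-0.06,0,0],[0,0.045,-0.06,0,0],[0,0.045,-0.06,0,0]]' 20;python3 -m crank '[[0,0,0,-0.2,0],[0,0,0,-0.38,0],[0,0,0,-0.42,0],[0,0,0,-0.42,0],[0,0,0,-0.42,0]]'
```

```text
time: 8.9
position: [0.4886, -0.0657, 0.1634]
tool_rot: [0.127, -3.139, -0.0]
ft_force: [0.1, -0.6, -0.9]
grip_width: 0.319
grip_force: 0.0
time: 9.52
position: [0.49, -0.0661, 0.081]
tool_rot: [-0.126, 3.136, 0.0]
ft_force: [-0.0, -0.2, 0.6]
grip_width: 0.004
grip_force: 0.0
```

Now touch down gently to find contact.

```bash
python3 -m crank '[[0,0,0,-0.04,0],[0,0,0,-0.045,0],[0,0,0,-0.045,0]]';python3 -m crank '[[0,0,0,-0.005,0],[0,0,0,-0.01,0],[0,0,0,-0.01,0]]'
```

```text
time: 9.9
position: [0.4892, -0.0659, 0.0711]
tool_rot: [-0.126, 3.138, 0.001]
ft_force: [0.3, 1.0, 3.3]
grip_width: 0.008
grip_force: 1.5
time: 10.28
position: [0.4895, -0.0661, 0.0706]
tool_rot: [-0.126, 3.138, 0.002]
ft_force: [-4.2, 0.8, 16.6]
grip_width: 0.005
grip_force: 7.4
```

```bash
python3 -m crank '[[0,-0.002,0.025,0,0],[0,-0.004,0.05,0,0],[0,-0.006,0.075,0,0],[0,-0.008,0.1,0,0],[0,-0.008,0.1,0,0]]'
python3 - <<'E'
from h import *
im2,c2=snap('side','s5')
a=np.load('pics/s4.npy')
b=np.hstack([cv2.resize(i[185:225,325:375],None,fx=8,fy=8,interpolation=cv2.INTER_CUBIC) for i in(a,im2)])
cv2.imwrite('pics/v5.png',b[:,:,::-1])
E
```

```text
time: 10.9
position: [0.4892, -0.0582, 0.0735]
tool_rot: [-0.117, 3.136, -0.021]
ft_force: [-9.1, -23.2, 34.0]
grip_width: 0.003
grip_force: 19.5
```

View pics/v5.png

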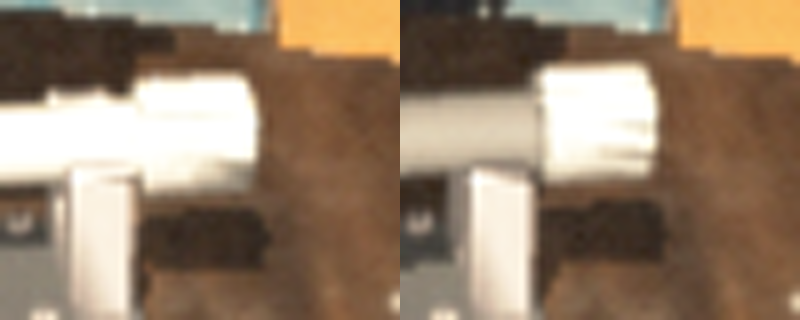

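```bash
python3 -m crank '[[0,0,0,0.1,0],[0.5,0,-0.04,0.4,0],[0.5,0,-0.04,0.6,0],[0.5,0,-0.04,0.6,0],[0.5,0,-0.04,0.6,0]]'
python3 - <<'E'
from h import *
im,c=snap('side','s6');w,cw=snap('wrist','w6');np.save('pics/w6c.npy',cw,allow_pickle=True)
cw4=np.load('pics/w4c.npy',allow_pickle=True).item();w4=np.load('pics/w4.npy')
import math
ax=np.array([math.cos(.084),math.sin(.084),0]);n=np.array([-ax[1],ax[0],0])
# drum profile across the axis in side view for several stations
o=np.array([.482,-.0537,.060])
for tag,I,C in(('s4',np.load('pics/s4.npy'),c),('s6',im,c),('w4',w4,cw4),('w6',w,cw)):
    g=cv2.cvtColor(I,cv2.COLOR_RGB2GRAY).astype(np.float32)
    cam=-np.array(C['R']).T@C['t'];
    for xs in(.075,.094):
        p=o+ax*xs; v=cam-p; v-=ax*(v@ax); v/=np.linalg.norm(v); q=np.cross(ax,v) # across, facing camera
        pts=np.array([proj(C,p+q*k*1e-3) for k in range(-22,23,2)],np.float32)
        print(tag,xs,cv2.remap(g,pts[:,:1],pts[:,1:],cv2.INTER_LINEAR).ravel().astype(int).tolist(), pts[0].round(),pts[-1].round())
print(np.degrees(math.atan2((cam-o)[2],(cam-o)[1])))
E
```

```text
time: 11.58
position: [0.4864, -0.0539, 0.1876]
tool_rot: [0.126, -3.138, -0.0]
ft_force: [0.1, 0.8, -0.5]
grip_width: 0.372
grip_force: 0.0
s4 0.075 [85, 102, 151, 222, 250, 255, 255, 255, 250, 252, 255, 255, 255, 255, 253, 251, 248, 246, 238, 207, 162, 115, 89] [345. 192.] [346. 210.]
s4 0.094 [75, 83, 144, 213, 254, 255, 255, 255, 254, 253, 254, 255, 255, 255, 254, 249, 202, 174, 161, 151, 135, 105, 87] [353. 192.] [354. 209.]
s6 0.075 [76, 83, 140, 218, 249, 255, 255, 255, 252, 253, 255, 255, 255, 255, 254, 253, 251, 248, 237, 213, 172, 118, 90] [345. 192.] [346. 210.]
s6 0.094 [74, 85, 146, 214, 254, 255, 255, 255, 253, 252, 254, 255, 255, 255, 252, 235, 196, 184, 181, 162, 141, 107, 88] [353. 192.] [354. 209.]
w4 0.075 [122, 121, 121, 124, 124, 124, 123, 124, 125, 126, 128, 128, 126, 125, 126, 128, 129, 125, 124, 126, 126, 124, 127] [349. 286.] [298. 286.]
w4 0.094 [153, 158, 154, 156, 155, 156, 158, 158, 154, 156, 158, 158, 155, 157, 156, 156, 157, 159, 156, 157, 159, 156, 157] [348. 305.] [299. 305.]
w6 0.075 [97, 96, 117, 154, 171, 198, 220, 233, 239, 242, 245, 246, 246, 247, 247, 247, 247, 245, 240, 246, 238, 145, 128] [348. 269.] [300. 269.]
w6 0.094 [132, 129, 131, 131, 132, 131, 133, 132, 133, 134, 135, 132, 135, 134, 134, 134, 134, 133, 134, 132, 130, 132, 132] [347. 287.] [300. 287.]
91.3893653146143
```

```bash
python3 -m crank '[[0.5,0,0,-0.2,0],[0.5,0,0,-0.45,0],[0.5,0,0,-0.7,0],[0.5,0,0,-0.79,0],[0.34,0,0,-0.79,0]]' 5; python3 -m crank '[[0.34,0,0,0,0],[0.34,0,0,0,0],[0.34,0,0.01,0,0],[0.34,0,0.02,0,0],[0.34,0,0.02,0,0]]'
```

```text
time: 12.3
position: [0.4861, -0.0543, 0.0296]
tool_rot: [0.126, -3.136, 0.001]
ft_force: [-0.6, -0.5, -0.6]
grip_width: 0.45
grip_force: 0.0
time: 12.92
position: [0.4873, -0.0499, 0.0308]
tool_rot: [-0.127, 3.139, 0.0]
ft_force: [0.4, -0.4, -0.7]
grip_width: 0.34
grip_force: 0.1
```

```bash
python3 -m crank '[[0.34,0,0.01,0,0],[0.34,0,0.01,0,0],[0.34,-0.001,0.02,0.0225,0],[0.34,-0.002,0.03,0.045,0],[0.34,-0.002,0.03,0.045,0]]'
```

```text
time: 13.55
position: [0.4871, -0.0464, 0.04]
tool_rot: [-0.124, 3.138, -0.004]
ft_force: [0.6, -6.2, 1.9]
grip_width: 0.339
grip_force: 3.3
```

```bash
python3 -m crank '[[0.34,-0.001,0.01,0.0225,0],[0.34,-0.002,0.02,0.045,0],[0.34,-0.003,0.03,0.0675,0],[0.34,-0.003,0.03,0.0675,0]]'; python3 - <<'E'
from h import *
im,c=snap('side','s7')
b=cv2.resize(im[165:225,300:380],None,fx=9,fy=9,interpolation=cv2.INTER_CUBIC)
cv2.imwrite('pics/v7.png',b[:,:,::-1])
E
```

```text
time: 14.05
position: [0.4866, -0.0409, 0.0537]
tool_rot: [-0.124, 3.138, -0.005]
ft_force: [0.2, -7.2, 1.9]
grip_width: 0.344
grip_force: 3.9
```

View pics/v7.png

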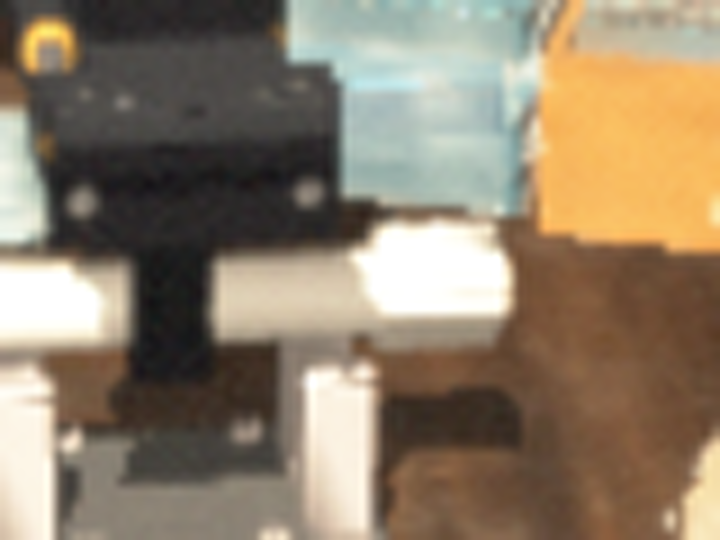

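```bash
python3 -m crank '[[0,0,-0.015,0,0],[0,0,-0.02,0,0],[0,0,-0.02,0,0],[0,0,-0.02,0,0]]' 15
```

```text
time: 14.6
position: [0.4868, -0.044, 0.0535]
tool_rot: [-0.125, 3.138, -0.004]
ft_force: [0.7, -6.1, 2.3]
grip_width: 0.272
grip_force: 15.0
```

```bash
python3 -m crank '[[0,0,0,0.03,0],[0,0.005,-0.03,0.03,0],[0,0.005,-0.06,0.03,0],[0,0.005,-0.06,-0.02,0],[0,0.005,-0.06,-0.045,0]]' 15;  python3 -m crank '[[0,0,0,-0.005,0],[0.36,0,0,-0.005,0],[0.36,0,0,-0.005,0],[0.6,0,0,0,0],[0.6,0,0,0,0]]'; python3 -m crank '[[0.8,0,0,0.2,0],[0.8,0,0,0.5,0],[0.8,0,0,0.75,0],[0.8,0,0,0.75,0]]'; cat > m.py <<'E'
from h import *
import sys,math
tag=sys.argv[1]
im,c=snap('side','s'+tag);w,cw=snap('wrist','w'+tag);np.save(f'pics/w{tag}c.npy',cw,allow_pickle=True)
ax=np.array([math.cos(.084),math.sin(.084),0])
o=np.array([float(sys.argv[2]) if len(sys.argv)>2 else .482,-.0535,.060])
for t,I,C,st in(('s',im,c,(.072,.083,.094)),('w',w,cw,(.070,.075,.083,.094))):
    g=cv2.cvtColor(I,cv2.COLOR_RGB2GRAY).astype(np.float32);cam=-np.array(C['R']).T@C['t']
    for xs in st:
        p=o+ax*xs; v=cam-p; v-=ax*(v@ax); v/=np.linalg.norm(v); q=np.cross(ax,v)
        pts=np.array([proj(C,p+q*k*1e-3) for k in range(-22,23,2)],np.float32)
        print(t,xs,'elev(from -y) %.0f'%math.degrees(math.atan2(v[2],-v[1])),cv2.remap(g,pts[:,:1],pts[:,1:],cv2.INTER_LINEAR).ravel().astype(int).tolist())
E
python3 m.py 8
```

```text
time: 15.22
position: [0.4865, -0.0536, 0.0435]
tool_rot: [0.126, -3.137, -0.001]
ft_force: [-7.4, 0.7, 23.1]
grip_width: 0.272
grip_force: 15.0
time: 15.85
position: [0.4873, -0.054, 0.0441]
tool_rot: [-0.126, 3.139, 0.0]
ft_force: [-1.4, -0.1, 0.3]
grip_width: 0.506
grip_force: 0.0
time: 16.35
position: [0.4901, -0.0542, 0.1983]
tool_rot: [-0.126, 3.131, 0.002]
ft_force: [0.2, -0.6, 0.4]
grip_width: 0.797
grip_force: 0.0
s 0.072 elev(from -y) 26 [49, 68, 119, 205, 244, 254, 254, 255, 255, 255, 255, 255, 255, 255, 254, 237, 197, 158, 150, 142, 122, 90, 84]
s 0.083 elev(from -y) 26 [78, 83, 131, 203, 248, 255, 255, 255, 255, 255, 255, 255, 255, 255, 254, 244, 186, 157, 146, 139, 123, 94, 83]
s 0.094 elev(from -y) 26 [72, 79, 118, 180, 239, 249, 253, 254, 255, 254, 250, 253, 249, 247, 254, 252, 199, 161, 143, 136, 115, 98, 87]
w 0.07 elev(from -y) 90 [94, 106, 119, 150, 170, 196, 208, 198, 192, 213, 222, 233, 237, 237, 233, 236, 244, 246, 246, 246, 245, 141, 135]
w 0.075 elev(from -y) 90 [100, 109, 121, 150, 171, 197, 221, 220, 219, 243, 244, 245, 246, 247, 247, 247, 247, 246, 246, 245, 247, 146, 130]
w 0.083 elev(from -y) 90 [106, 103, 115, 151, 170, 198, 219, 218, 215, 242, 244, 245, 245, 245, 245, 246, 246, 246, 246, 245, 242, 135, 108]
w 0.094 elev(from -y) 90 [114, 115, 120, 146, 169, 198, 219, 215, 213, 245, 247, 241, 248, 249, 243, 249, 243, 246, 245, 244, 213, 146, 127]
```

```bash
python3 -m crank '[[0.8,0.15,0,0,0],[0.8,0.3,0,-0.15,0],[0.8,0.3,0,-0.3,0],[0.8,0.3,0,-0.3,0]]'; cat > n.py <<'E'
from h import *
import sys,math
tag=sys.argv[1]
w,C=snap('wrist','w'+tag);np.save(f'pics/w{tag}c.npy',C,allow_pickle=True)
ax=np.array([math.cos(.084),math.sin(.084),0]);o=np.array([.482,-.0535,.060]);n=np.array([-ax[1],ax[0],0])
g=w.astype(np.float32)
def line(p,q,N):
    pts=np.array([proj(C,p+(q-p)*k/(N-1)) for k in range(N)],np.float32)
    return cv2.remap(g,pts[:,:1],pts[:,1:],cv2.INTER_LINEAR)[:,0]
# along the axis (top line z=.072): finds collar, drum steps
for y in(-15,0,15):
    print('along y',y,'every 2mm from x=-64',line(o+ax*-.064+n*y*1e-3+[0,0,.012],o+ax*.110+n*y*1e-3+[0,0,.012],88).mean(1).astype(int).tolist())
for x in(.02,.045,.070,.076,.083,.090,.096):
    L=line(o+ax*x+n*.024+[0,0,.0],o+ax*x-n*.024+[0,0,.0],49)
    print('across',x,L.mean(1).astype(int).tolist())
print(proj(C,o+ax*.083),-np.array(C['R']).T@C['t'])
E
python3 n.py 9
```

```text
time: 16.95
position: [0.544, -0.0541, 0.13]
tool_rot: [0.125, -3.13, 0.002]
ft_force: [-0.7, 0.2, -0.6]
grip_width: 0.801
grip_force: 0.0
along y -15 every 2mm from x=-64 [86, 233, 240, 241, 241, 120, 108, 103, 98, 102, 171, 169, 169, 168, 175, 172, 173, 176, 141, 101, 94, 129, 129, 131, 131, 130, 129, 129, 130, 129, 131, 130, 130, 132, 130, 130, 133, 131, 131, 133, 132, 132, 131, 131, 130, 129, 134, 136, 136, 135, 146, 164, 167, 166, 168, 169, 169, 170, 174, 151, 101, 99, 135, 218, 238, 238, 236, 237, 238, 239, 238, 235, 233, 231, 229, 225, 221, 215, 209, 206, 193, 132, 99, 97, 98, 90, 93, 103]
along y 0 every 2mm from x=-64 [244, 244, 242, 241, 157, 243, 244, 244, 244, 244, 243, 243, 244, 243, 243, 243, 243, 243, 243, 243, 243, 243, 243, 243, 243, 243, 242, 243, 243, 242, 243, 242, 242, 242, 242, 242, 242, 242, 242, 241, 241, 241, 241, 241, 241, 241, 241, 240, 241, 241, 241, 240, 240, 240, 240, 240, 240, 239, 240, 239, 239, 239, 239, 239, 194, 164, 161, 161, 160, 155, 154, 154, 152, 146, 149, 150, 149, 143, 140, 136, 132, 133, 125, 98, 96, 90, 90, 101]
along y 15 every 2mm from x=
[... 1527 characters left out ...]
6, 153, 158, 153, 152, 156, 153, 154, 154, 148, 151, 156, 190, 236, 244, 241, 239, 242, 237, 235, 232, 216, 174, 112, 107, 111, 114, 110]
across 0.09 [83, 85, 87, 86, 84, 84, 85, 108, 128, 136, 138, 139, 145, 147, 145, 146, 131, 124, 139, 152, 155, 156, 159, 156, 148, 148, 158, 160, 163, 155, 145, 151, 152, 161, 223, 242, 236, 229, 236, 229, 232, 233, 200, 160, 101, 83, 86, 85, 88]
across 0.096 [85, 88, 88, 93, 92, 89, 91, 109, 130, 132, 141, 143, 147, 149, 153, 149, 139, 127, 142, 155, 159, 158, 158, 153, 143, 178, 223, 233, 240, 232, 209, 232, 241, 225, 219, 238, 228, 217, 233, 214, 220, 231, 197, 150, 110, 99, 100, 99, 101]
[331.39331899 244.11538191] [ 0.46833872 -0.06068552  0.2925607 ]
```

```bash
python3 -m crank '[[0.5,-0.15,0,0,0],[0.5,-0.3,0,0,0],[0.5,-0.3,0,-0.2,0],[0.5,-0.3,0,-0.4,0],[0.5,-0.3,0,-0.5,0]]' 5; python3 -m crank '[[0.34,0,0,0,0],[0.34,0,0,0,0],[0.34,0,0,0,0],[0.34,0,0.01,0,0],[0.34,0,0.02,0,0]]'
```

```text
time: 17.62
position: [0.4865, -0.0539, 0.0335]
tool_rot: [0.126, -3.139, -0.001]
ft_force: [0.6, 0.9, 0.8]
grip_width: 0.508
grip_force: 0.0
time: 18.25
position: [0.4875, -0.0501, 0.0345]
tool_rot: [-0.127, 3.138, -0.0]
ft_force: [1.3, -4.5, 2.5]
grip_width: 0.341
grip_force: 2.1
```

```bash
python3 -m crank '[[0.34,0,0.01,0,0],[0.34,0,0.01,0,0],[0.34,0,0.017,0.016,0],[0.34,0,0.024,0.032,0],[0.34,0,0.024,0.032,0]]'
```

```text
time: 18.88
position: [0.4874, -0.0478, 0.0409]
tool_rot: [-0.124, 3.139, -0.005]
ft_force: [0.1, -7.1, 1.7]
grip_width: 0.341
grip_force: 3.1
```

```bash
python3 -m crank '[[0,0,-0.015,0,0],[0,0,-0.02,0,0],[0,0,-0.02,0,0],[0,0,-0.02,0,0]]' 15
```

```text
time: 19.38
position: [0.4875, -0.0508, 0.0407]
tool_rot: [-0.125, 3.138, -0.003]
ft_force: [-0.2, -5.6, 1.3]
grip_width: 0.265
grip_force: 15.0
```

```bash
python3 -m crank '[[0,0,0,0.03,0],[0,0.013,-0.024,0.03,0],[0,0.025,-0.022,0.03,0],[0,0.025,-0.022,0,0],[0,0.025,-0.022,-0.011,0]]' 15;  python3 -m crank '[[0,0,0,0,0],[0.36,0,0,0,0],[0.36,0,0,0,0],[0.6,0,0,0,0],[0.6,0,0,0,0]]'; python3 -m crank '[[0.8,0,0,0.2,0],[0.8,0.1,0,0.45,0],[0.8,0.25,0,0.75,0],[0.8,0.25,0,0.75,0]]'; python3 n.py 10
```

```text
time: 20.0
position: [0.4918, -0.0532, 0.038]
tool_rot: [0.127, -3.138, -0.001]
ft_force: [-4.1, 1.3, 12.9]
grip_width: 0.262
grip_force: 14.7
time: 20.62
position: [0.4923, -0.0537, 0.0383]
tool_rot: [-0.126, 3.139, 0.0]
ft_force: [-0.3, -0.2, 0.4]
grip_width: 0.505
grip_force: 0.0
time: 21.12
position: [0.5465, -0.0538, 0.1928]
tool_rot: [-0.127, 3.13, -0.0]
ft_force: [-0.1, 0.2, -0.8]
grip_width: 0.795
grip_force: 0.0
along y -15 every 2mm from x=-64 [99, 97, 172, 241, 241, 241, 218, 107, 87, 157, 173, 170, 171, 174, 175, 173, 174, 169, 111, 88, 120, 129, 130, 125, 128, 130, 133, 133, 130, 129, 131, 127, 131, 131, 128, 131, 130, 130, 130, 129, 131, 132, 131, 130, 133, 131, 132, 133, 136, 135, 151, 168, 169, 170, 171, 171, 170, 175, 176, 144, 105, 102, 96, 100, 145, 227, 239, 241, 241, 240, 238, 236, 235, 233, 233, 234, 232, 230, 229, 226, 223, 221, 183, 115, 99, 104, 102, 102]
along y 0 every 2mm from x=-64 [245, 244, 243, 243, 242, 240, 201, 245, 244, 244, 244, 244, 244, 244, 244, 244, 244, 244, 244, 243, 243, 243, 243, 243, 243, 243, 243, 242, 243, 243, 242, 243, 243, 242, 242, 
[... 1833 characters left out ...]
32, 235, 236, 236, 238, 240, 240, 239, 242, 244, 243, 243, 244, 244, 244, 243, 243, 239, 235, 237, 236, 202, 142, 115, 114, 113, 109, 106]
across 0.09 [72, 75, 76, 76, 82, 85, 96, 116, 133, 138, 145, 153, 159, 175, 196, 205, 212, 215, 213, 218, 230, 236, 237, 235, 233, 238, 242, 240, 237, 242, 243, 239, 239, 242, 240, 238, 241, 242, 239, 232, 236, 234, 199, 135, 100, 98, 98, 101, 100]
across 0.096 [94, 92, 91, 91, 90, 90, 96, 118, 133, 139, 153, 156, 162, 179, 199, 211, 218, 219, 208, 213, 229, 234, 235, 229, 222, 232, 238, 232, 226, 239, 241, 233, 234, 241, 236, 231, 238, 241, 236, 226, 233, 233, 199, 134, 95, 93, 91, 95, 95]
[329.45944464 211.90502128] [ 0.46793093 -0.0606639   0.35394166]
```

```bash
cat > q.py <<'E'
from h import *
import sys,math
ax=np.array([math.cos(.084),math.sin(.084),0])
def prof(I,C,xs,r,y=-.0535,z=.060,x0=.482):
    g=I[:,:,2].astype(np.float32);cam=-np.array(C['R']).T@C['t'];out=[]
    for x in xs:
        p=np.array([x0,y,z])+ax*x; v=cam-p; v-=ax*(v@ax); v/=np.linalg.norm(v); q=np.cross(ax,v)
        pts=np.array([proj(C,p+q*k*1e-3) for k in range(-r,r+1)],np.float32)
        out.append(cv2.remap(g,pts[:,:1],pts[:,1:],cv2.INTER_CUBIC).ravel())
    return np.mean(out,0).round().astype(int).tolist()
if __name__=='__main__':
    im,c=snap('side','s11')
    c0=c
    S0=np.load('pics/side0.npy')
    x0=(.530,-.2875,.045)
    for t,I,kw in(('rest',S0,dict(x0=.530,y=-.2878,z=.045)),('s4',np.load('pics/s4.npy'),{}),('s6',np.load('pics/s6.npy'),{}),('s8',np.load('pics/s8.npy'),{}),('s11',im,dict(x0=.487))):
        print(t,'drum .073',prof(I,c,(.071,.074,.077),20,**kw));print(t,'drum .09',prof(I,c,(.088,.091,.094),20,**kw));print(t,'shaft',prof(I,c,(.02,.03),14,**kw),'collar',prof(I,c,(-.057,),20,**kw))
    for t in('6','8','10'):
        C=np.load(f'pics/w{t}c.npy',allow_pickle=True).item();I=np.load(f'pics/w{t}.npy')
        print('w'+t,'drum',prof(I,C,(.074,.077),20,x0=.487 if t=='10' else .482),'shaft',prof(I,C,(.0,.01),14))
E
python3 q.py
```

```text
rest drum .073 [220, 224, 230, 233, 233, 231, 226, 227, 233, 242, 246, 250, 252, 253, 254, 254, 254, 254, 253, 251, 250, 251, 253, 255, 256, 255, 255, 254, 254, 253, 252, 251, 247, 243, 240, 237, 233, 229, 218, 205, 181]
rest drum .09 [59, 59, 61, 65, 72, 82, 110, 143, 188, 222, 249, 251, 252, 253, 253, 253, 254, 254, 254, 252, 251, 252, 254, 255, 255, 257, 256, 245, 235, 238, 249, 254, 251, 247, 242, 218, 185, 169, 178, 185, 185]
rest shaft [64, 67, 86, 119, 168, 216, 247, 252, 253, 254, 254, 255, 255, 255, 255, 255, 255, 255, 255, 255, 254, 253, 248, 243, 231, 213, 186, 143, 103] collar [141, 190, 227, 250, 252, 256, 257, 258, 258, 257, 257, 257, 256, 255, 256, 256, 256, 256, 256, 255, 255, 254, 254, 252, 251, 247, 244, 237, 231, 218, 205, 187, 174, 156, 134, 106, 75, 53, 44, 45, 43]
s4 drum .073 [70, 89, 121, 166, 205, 239, 248, 251, 255, 254, 254, 255, 254, 248, 242, 242, 247, 254, 257, 256, 255, 255, 254, 254, 254, 252, 250, 247, 243, 241, 238, 236, 233, 229, 224, 208, 189, 165, 134, 113, 90]
s4 drum .09 [52, 80, 111, 157, 202, 233, 257, 257, 253, 254, 254, 255, 255, 254, 250, 2
[... 3256 characters left out ...]
, 126, 134, 142, 155, 167, 181, 193, 200, 191, 173, 189, 218, 231, 233, 234, 238, 239, 241, 241, 241, 243, 243, 243, 244, 244, 243, 243, 243, 242, 241, 242, 239, 240, 242, 240, 178, 111] shaft [128, 128, 131, 129, 137, 150, 164, 184, 203, 214, 222, 230, 237, 241, 243, 245, 245, 246, 246, 246, 246, 246, 246, 246, 245, 242, 234, 191, 140]
w10 drum [61, 68, 81, 107, 113, 125, 131, 134, 146, 162, 177, 185, 191, 195, 205, 213, 216, 219, 223, 225, 227, 230, 232, 231, 233, 237, 238, 235, 237, 239, 240, 240, 239, 236, 229, 224, 228, 217, 149, 86, 80] shaft [110, 114, 113, 112, 120, 134, 148, 166, 182, 199, 209, 219, 222, 230, 238, 241, 243, 244, 245, 245, 244, 243, 240, 238, 235, 235, 217, 163, 116]
```

```bash
python3 -m crank '[[0.5,-0.2,0,-0.1,0],[0.5,-0.26,0,-0.35,0],[0.5,-0.26,0,-0.6,0],[0.5,-0.26,0,-0.79,0],[0.34,-0.26,0,-0.79,0]]' 5; python3 -m crank '[[0.34,0,0,0,0],[0.34,0,0,0,0],[0.34,0,0.01,0,0],[0.34,0,0.02,0,0],[0.34,0,0.02,0,0]]'; python3 -m crank '[[0.34,0,0.01,0,0],[0.34,0,0.01,0,0],[0.34,-0.001,0.02,0.0225,0],[0.34,-0.002,0.03,0.045,0],[0.34,-0.002,0.03,0.045,0]]'
```

```text
time: 21.85
position: [0.4853, -0.0539, 0.0265]
tool_rot: [0.125, -3.13, 0.001]
ft_force: [0.1, -0.5, 1.0]
grip_width: 0.451
grip_force: 0.0
time: 22.48
position: [0.4905, -0.0495, 0.0307]
tool_rot: [-0.127, 3.138, 0.0]
ft_force: [1.5, -0.0, 0.6]
grip_width: 0.342
grip_force: 0.2
time: 23.1
position: [0.4902, -0.0462, 0.0398]
tool_rot: [-0.124, 3.138, -0.005]
ft_force: [-0.5, -7.0, 2.2]
grip_width: 0.342
grip_force: 3.2
```

```bash
python3 -m crank '[[0.34,-0.001,0.01,0.0225,0],[0.34,-0.002,0.02,0.045,0],[0.34,-0.003,0.03,0.0675,0],[0.34,-0.003,0.03,0.0675,0]]'; python3 -m crank '[[0,0,-0.015,0,0],[0,0,-0.02,0,0],[0,0,-0.02,0,0],[0,0,-0.02,0,0]]' 15
```

```text
time: 23.6
position: [0.4897, -0.0407, 0.0535]
tool_rot: [-0.124, 3.138, -0.006]
ft_force: [0.4, -6.8, 2.2]
grip_width: 0.338
grip_force: 3.8
time: 24.1
position: [0.49, -0.0437, 0.0533]
tool_rot: [-0.124, 3.137, -0.004]
ft_force: [1.2, -6.0, 1.7]
grip_width: 0.268
grip_force: 15.0
```

```bash
python3 -m crank '[[0,0,0,0.03,0],[0,0.005,-0.03,0.03,0],[0,0.005,-0.06,0.03,0],[0,0.005,-0.06,-0.02,0],[0,0.005,-0.06,-0.045,0]]' 15;  python3 -m crank '[[0,0,0,-0.002,0],[0.36,0,0,-0.002,0],[0.36,0,0,-0.002,0],[0.6,0,0,0,0],[0.6,0,0,0,0]]'; python3 -m crank '[[0.8,0,0,0.2,0],[0.8,0.1,0,0.45,0],[0.8,0.25,0,0.75,0],[0.8,0.25,0,0.75,0]]'; cat > r.py <<'E'
from q import *
t=sys.argv[1];im,c=snap('side','s'+t);w,C=snap('wrist','w'+t);np.save(f'pics/w{t}c.npy',C,allow_pickle=True)
for I,K_,n in((im,c,'side'),(w,C,'wrist')):
    for xs in((.071,.074,.077),(.088,.091,.094)): print(n,prof(I,K_,xs,20,x0=.487))
E
python3 r.py 12
```

```text
time: 24.72
position: [0.4895, -0.0533, 0.0433]
tool_rot: [0.126, -3.137, -0.001]
ft_force: [-7.2, 1.3, 22.9]
grip_width: 0.268
grip_force: 15.0
time: 25.35
position: [0.4903, -0.0536, 0.0438]
tool_rot: [-0.126, 3.139, 0.0]
ft_force: [-0.5, -1.8, 0.1]
grip_width: 0.507
grip_force: 0.0
time: 25.85
position: [0.5444, -0.0537, 0.1982]
tool_rot: [-0.127, 3.13, -0.0]
ft_force: [-0.0, -1.2, -0.6]
grip_width: 0.791
grip_force: 0.0
side [51, 76, 113, 169, 215, 251, 258, 255, 257, 256, 255, 255, 255, 255, 255, 255, 255, 255, 255, 255, 255, 255, 255, 255, 255, 255, 255, 255, 256, 256, 254, 250, 245, 241, 241, 233, 226, 210, 173, 138, 99]
side [32, 59, 88, 136, 188, 226, 257, 260, 256, 257, 255, 255, 255, 255, 255, 255, 255, 255, 255, 255, 255, 255, 255, 255, 255, 255, 255, 256, 256, 258, 260, 254, 242, 226, 207, 194, 170, 149, 126, 99, 83]
wrist [56, 62, 80, 110, 125, 133, 136, 147, 161, 171, 183, 192, 199, 205, 210, 217, 220, 222, 226, 227, 230, 231, 230, 230, 230, 230, 229, 230, 229, 230, 230, 229, 230, 229, 228, 229, 230, 231, 201, 122, 82]
wrist [66, 68, 83, 120, 150, 158, 157, 180, 185, 182, 201, 201, 192, 197, 208, 218, 219, 218, 220, 223, 227, 228, 229, 228, 229, 228, 227, 228, 229, 228, 228, 227, 228, 229, 227, 228, 226, 217, 174, 106, 68]
```

```bash
python3 -m crank '[[0.5,-0.2,0,-0.1,0],[0.5,-0.25,0,-0.35,0],[0.5,-0.25,0,-0.6,0],[0.5,-0.25,0,-0.82,0],[0.34,-0.25,0,-0.82,0]]' 5; python3 -m crank '[[0.34,0,0,0,0],[0.34,0,0,0,0],[0.34,0,0.01,0,0],[0.34,0,0.02,0,0],[0.34,0,0.02,0,0]]'; python3 -m crank '[[0.34,0,0.01,0,0],[0.34,0,0.01,0,0],[0.34,-0.001,0.02,0.022,0],[0.34,-0.002,0.03,0.044,0],[0.34,-0.002,0.03,0.044,0]]'
```

```text
time: 26.58
position: [0.4848, -0.0539, 0.0258]
tool_rot: [0.125, -3.129, 0.002]
ft_force: [-0.3, -0.3, 0.5]
grip_width: 0.457
grip_force: 0.0
time: 27.2
position: [0.4906, -0.0495, 0.0302]
tool_rot: [-0.127, 3.138, 0.0]
ft_force: [-0.1, -0.0, -0.0]
grip_width: 0.339
grip_force: 0.2
time: 27.82
position: [0.4903, -0.0462, 0.0391]
tool_rot: [-0.124, 3.138, -0.005]
ft_force: [0.6, -7.3, 1.1]
grip_width: 0.343
grip_force: 3.3
```

```bash
python3 -m crank '[[0.34,-0.001,0.01,0.022,0],[0.34,-0.002,0.02,0.044,0],[0.34,-0.002,0.02,0.044,0]]'; python3 -m crank '[[0,0,-0.015,0,0],[0,0,-0.02,0,0],[0,0,-0.02,0,0],[0,0,-0.02,0,0]]' 15
```

```text
time: 28.2
position: [0.4899, -0.0427, 0.048]
tool_rot: [-0.124, 3.138, -0.006]
ft_force: [1.0, -7.7, 2.0]
grip_width: 0.342
grip_force: 3.9
time: 28.7
position: [0.4901, -0.0458, 0.0478]
tool_rot: [-0.124, 3.138, -0.004]
ft_force: [1.1, -6.3, 2.0]
grip_width: 0.268
grip_force: 15.0
```

```bash
python3 -m crank '[[0,0,0,0.03,0],[0,0.005,-0.03,0.03,0],[0,0.005,-0.05,0.03,0],[0,0.005,-0.05,-0.02,0],[0,0.005,-0.05,-0.036,0]]' 15;  python3 -m crank '[[0,0,0,0,0],[0.36,0,0,0,0],[0.36,0,0,0,0],[0.6,0,0,0,0],[0.6,0,0,0,0]]'; python3 -m crank '[[0.8,0,0,0.2,0],[0.8,0.1,0,0.45,0],[0.8,0.25,0,0.75,0],[0.8,0.25,0,0.75,0]]'; python3 r.py 13; python3 n.py 14 | grep along
```

```text
time: 29.32
position: [0.4898, -0.0533, 0.0402]
tool_rot: [0.126, -3.137, -0.001]
ft_force: [-8.3, 1.8, 22.1]
grip_width: 0.269
grip_force: 15.1
time: 29.95
position: [0.4904, -0.0536, 0.0401]
tool_rot: [-0.126, 3.139, 0.0]
ft_force: [-0.3, 1.0, -0.2]
grip_width: 0.508
grip_force: 0.0
time: 30.45
position: [0.5446, -0.0537, 0.1946]
tool_rot: [-0.127, 3.13, -0.0]
ft_force: [0.2, 0.5, -0.9]
grip_width: 0.791
grip_force: 0.0
side [42, 58, 85, 126, 162, 201, 226, 242, 251, 249, 247, 247, 247, 249, 251, 253, 254, 255, 255, 254, 254, 255, 255, 250, 243, 240, 244, 250, 251, 248, 243, 239, 232, 220, 209, 190, 173, 155, 127, 108, 86]
side [32, 50, 67, 100, 139, 170, 205, 219, 228, 240, 242, 245, 246, 246, 248, 251, 253, 254, 255, 256, 256, 256, 257, 254, 242, 229, 224, 233, 244, 246, 242, 234, 228, 217, 201, 186, 164, 148, 130, 104, 87]
wrist [54, 62, 87, 115, 121, 117, 144, 196, 226, 230, 228, 226, 226, 228, 228, 228, 228, 227, 228, 228, 228, 228, 227, 227, 228, 227, 227, 228, 227, 227, 227, 227, 227, 227, 228, 228, 226, 211, 165, 113, 84]
wrist [67, 68, 79, 107, 118, 123, 148, 199, 228, 227
[... 834 characters left out ...]
239, 239, 239, 238, 239, 239, 238, 239, 238, 238, 238, 238, 238, 238, 238, 237, 238, 237, 237, 237, 237, 236, 236, 237, 236, 236, 236, 236, 236, 240, 240, 241, 238, 237, 239, 239, 238, 238, 236, 238, 238, 237, 238, 238, 238, 237, 186, 107, 97, 95, 98, 97]
along y 15 every 2mm from x=-64 [98, 104, 123, 123, 120, 108, 96, 96, 94, 148, 153, 162, 177, 191, 205, 216, 207, 197, 99, 79, 81, 80, 94, 105, 107, 103, 91, 90, 91, 87, 84, 86, 82, 88, 115, 114, 100, 103, 101, 99, 90, 89, 91, 89, 89, 89, 104, 113, 116, 114, 122, 154, 155, 160, 176, 190, 194, 201, 214, 195, 117, 105, 110, 123, 130, 131, 134, 135, 138, 138, 139, 142, 140, 128, 129, 126, 130, 129, 132, 144, 156, 115, 103, 101, 95, 93, 98, 98]
```

```bash
python3 -m crank '[[0.5,-0.2,0,-0.1,0],[0.5,-0.26,0,-0.35,0],[0.5,-0.26,0,-0.6,0],[0.5,-0.26,0,-0.76,0],[0.5,-0.26,0,-0.76,0]]' 10; python3 -m crank '[[0,0,0,0,0],[0,0,0,0,0],[0,0,0,0,0],[0,0,0,0,0],[0,0,0,0,0]]' 10; python3 -m crank '[[0,0.01,0.001,0,0],[0,0.015,0.001,0,0],[0,0.02,0.002,0,0],[0,0.02,0.002,0,0]]' 10
```

```text
time: 31.22
position: [0.4839, -0.0539, 0.0348]
tool_rot: [0.125, -3.131, 0.001]
ft_force: [1.0, 0.0, 0.6]
grip_width: 0.508
grip_force: 0.0
time: 31.85
position: [0.4893, -0.0533, 0.0393]
tool_rot: [-0.127, 3.137, 0.001]
ft_force: [-1.2, 0.8, 6.2]
grip_width: 0.268
grip_force: 10.0
time: 32.35
position: [0.4899, -0.0533, 0.0385]
tool_rot: [0.126, -3.134, -0.002]
ft_force: [-7.8, 0.6, 13.0]
grip_width: 0.264
grip_force: 10.0
```

```bash
python3 -m crank '[[0,0,0,0.005,0],[0,0,0,0.01,0],[0,0,0,0.01,0]]' 15; python3 -m crank '[[0,0.008,0.001,0.005,0],[0,0.015,0.001,0.005,0],[0,0.015,0.001,0.005,0]]'; python3 n.py 15|grep along
```

```text
time: 32.72
position: [0.4925, -0.0533, 0.0401]
tool_rot: [-0.126, 3.139, -0.0]
ft_force: [0.3, 0.6, -2.3]
grip_width: 0.271
grip_force: 15.0
time: 33.1
position: [0.4956, -0.0531, 0.0412]
tool_rot: [-0.126, 3.139, -0.0]
ft_force: [1.0, 0.1, -2.6]
grip_width: 0.266
grip_force: 15.0
along y -15 every 2mm from x=-64 [141, 134, 129, 120, 217, 245, 245, 245, 238, 195, 197, 197, 200, 202, 201, 200, 163, 161, 160, 160, 159, 158, 155, 155, 152, 150, 150, 111, 90, 85, 86, 80, 79, 76, 74, 74, 70, 93, 116, 128, 156, 186, 156, 141, 124, 60, 63, 61, 61, 67, 83, 128, 130, 101, 94, 94, 93, 83, 58, 56, 54, 54, 53, 48, 48, 43, 45, 50, 48, 0, 0, 0, 0, 0, 0, 0, 0, 0, 0, 0, 0, 0, 0, 0, 0, 0, 0, 0]
along y 0 every 2mm from x=-64 [246, 246, 246, 246, 243, 246, 246, 245, 244, 246, 246, 246, 246, 246, 246, 246, 246, 246, 245, 245, 245, 245, 245, 245, 245, 214, 191, 190, 189, 187, 186, 184, 181, 182, 181, 181, 180, 99, 120, 130, 156, 183, 158, 143, 128, 177, 177, 178, 175, 174, 174, 173, 176, 130, 114, 97, 94, 83, 60, 60, 57, 58, 57, 52, 50, 49, 52, 51, 54, 0, 0, 0, 0, 0, 0, 0, 0, 0, 0, 0, 0, 0, 0, 0, 0, 0, 0, 0]
along y 15 every 2mm from x=-64 [109, 109, 117, 106, 145, 144, 142, 142, 135, 133, 189, 201, 219, 226, 233, 238, 136, 106, 108, 111, 103, 105, 103, 104, 104, 102, 102, 83, 75, 71, 69, 69, 71, 67, 66, 65, 63, 87, 116, 130, 153, 179, 154, 142, 127, 64, 63, 66, 64, 62, 65, 126, 128, 101, 93, 96, 95, 83, 62, 55, 51, 56, 54, 48, 48, 48, 51, 51, 50, 0, 0, 0, 0, 0, 0, 0, 0, 0, 0, 0, 0, 0, 0, 0, 0, 0, 0, 0]
```

```bash
python3 -m crank '[[0,0.005,0,0,0],[0,0.005,0,0,0]]'; python3 -m crank '[[0,0.005,0,0,0],[0,0.005,0,0,0]]'
```

```text
time: 33.4
position: [0.4961, -0.0531, 0.0411]
tool_rot: [0.126, -3.138, -0.0]
ft_force: [-0.4, 0.3, -2.3]
grip_width: 0.268
grip_force: 15.0
time: 33.65
position: [0.4962, -0.0531, 0.0407]
tool_rot: [0.126, -3.137, -0.0]
ft_force: [-3.6, -0.8, -2.5]
grip_width: 0.268
grip_force: 15.0
```

```bash
python3 -m crank '[[0,0,0,-0.003,0],[0,0,0,-0.006,0],[0,0,0,-0.006,0]]'; python3 -m crank '[[0.36,0,0,0,0],[0.36,0,0,0,0],[0.6,0,0,0,0],[0.6,0,0,0,0]]'; python3 -m crank '[[0.8,0,0,0.2,0],[0.8,0.1,0,0.45,0],[0.8,0.25,0,0.75,0],[0.8,0.25,0,0.75,0]]'; sed -i 's/x0=.487)/x0=.488)/' r.py; python3 r.py 16; python3 n.py 17 | grep along
```

```text
time: 34.02
position: [0.4963, -0.0529, 0.04]
tool_rot: [0.126, -3.137, -0.001]
ft_force: [-5.8, 1.4, 2.2]
grip_width: 0.268
grip_force: 15.0
time: 34.52
position: [0.4979, -0.0531, 0.0402]
tool_rot: [-0.126, 3.138, -0.0]
ft_force: [-0.3, -0.5, -0.1]
grip_width: 0.508
grip_force: 0.0
time: 35.02
position: [0.5517, -0.0531, 0.1945]
tool_rot: [-0.127, 3.13, -0.0]
ft_force: [-0.3, -0.8, -0.8]
grip_width: 0.793
grip_force: 0.0
side [44, 58, 86, 127, 164, 202, 227, 242, 251, 248, 247, 247, 247, 248, 250, 253, 254, 255, 255, 255, 254, 255, 255, 251, 246, 242, 245, 248, 247, 245, 239, 234, 227, 215, 204, 187, 168, 149, 124, 106, 86]
side [33, 55, 80, 120, 165, 202, 235, 243, 244, 247, 245, 245, 245, 246, 248, 250, 253, 254, 255, 256, 256, 254, 251, 247, 243, 240, 240, 243, 246, 244, 242, 235, 229, 221, 206, 193, 174, 155, 137, 112, 91]
wrist [55, 58, 81, 106, 116, 122, 159, 217, 231, 230, 228, 229, 228, 229, 229, 229, 229, 229, 230, 227, 229, 229, 228, 228, 230, 228, 228, 228, 228, 229, 229, 229, 228, 228, 230, 229, 227, 212, 166, 111, 84]
wrist [63, 63, 80, 106, 117, 120, 159, 212, 227, 22
[... 837 characters left out ...]
40, 240, 240, 240, 239, 239, 239, 239, 238, 238, 238, 238, 238, 238, 238, 237, 238, 238, 238, 237, 237, 238, 237, 237, 236, 236, 236, 236, 237, 236, 236, 237, 240, 240, 240, 238, 238, 238, 238, 238, 238, 237, 237, 236, 236, 238, 237, 237, 237, 189, 105, 97]
along y 15 every 2mm from x=-64 [87, 99, 99, 100, 102, 123, 120, 120, 113, 112, 124, 151, 174, 189, 204, 214, 216, 211, 113, 83, 81, 77, 81, 103, 104, 102, 102, 90, 88, 88, 90, 82, 81, 83, 96, 115, 113, 98, 94, 97, 96, 85, 87, 88, 89, 87, 92, 111, 112, 112, 115, 146, 154, 161, 175, 188, 197, 202, 212, 205, 122, 104, 106, 96, 90, 107, 122, 125, 130, 134, 137, 140, 131, 130, 131, 133, 135, 132, 128, 133, 130, 138, 143, 136, 109, 93, 94, 99]
```

```bash
python3 -c "
from bench import *
print(close_job())"
```

```text
the job is handed in; nothing more can be done
None
```

I handed the job in at about 35 s of the 72 s allowed; no verdict came back. The shaft lies released in both notches with the collar against the block end. The flat measures about 2–3° off straight up (limit 6°), and I saw no contact with the bystanders.

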